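# Count along the rack, push the snack box into the third gap

## Robot

A 7-joint arm with a two-finger parallel gripper is mounted at the origin on the work surface. World frame = base frame: x ahead of the robot, y to its left, z up, the work surface at z = 0. Lengths are in mm, angles in rad, forces in N, time in s.
With the tool pointing down it reaches from about 400 to 875 mm from the base axis. Payload 4.4 kg.
Tool frame: the origin (TCP) lies at the very end of the fingers, on their centre line; the grasp point (between the pads) lies 19 mm behind it; z points along the fingers, y is the direction in which the jaws open and shut (so a half turn about z gives the same grasp; the last joint's range is limited). The gripper opens to 85 mm and grips with 20 to 120 N. Pads are 22 mm wide; open, the fingers measure 114 mm over their backs; the gripper's body (76 mm by 85 mm) begins 54 mm behind the grasp point. The pads swing forward as they close: fully open they stand 13 mm farther back than shut.
Start: joints at [-1.364, 0.628, 0.038, 1.517, -0.027, 0.996, -0.02], TCP at [175.104, 625.984, 231.313] pointing down, gripper open.
Joint ranges: [-3.06, 3.06], [-0.37, 2.12], [-1.25, 1.32], [0.18, 2.47], [-1.1, 4.24], [0.23, 1.98], [-2.94, 2.94]. Speed limits (rad/s): [2.57, 2.57, 3.14, 3.14, 3.14, 3.14, 3.14].

## Interface

Orientations are given as [roll, pitch, yaw] about the fixed x, y, z axes, in that order (R = Rz(yaw) Ry(pitch) Rx(roll)).
In Python, from cell import ctrl gives the robot as it stands.
- The arm moves only by the shell command python3 -m crank 'ROWS' [OPENING]. ROWS is JSON, a list that holds one entry, the list of rows, each a list of 6 numbers: the shift along the tool's x, y, z in units of 30 mm (1.0 is 30 mm), then the turn, a rotation vector about the tool's x, y, z in units of 6 degrees (1.0 is 6 degrees). In form: [[[tx, ty, tz, rx, ry, rz], ...]]. A call has 1 to 12 rows; each row shifts and turns the pose as measured when the row begins, along the tool's axes as they then stand; what a row does not reach is not made up. A row lasts 1/12 s, in which the tool goes at most 41.7 mm and 7.16 degrees, less where a joint would pass 70% of its speed; a pose out of reach is approached as far as the arm can. A call is refused whole if a number of a shift passes 1 or a number of a turn 1, either way. A call with a gripper value outside its range is refused whole. OPENING is the gripper command: -1 is fully open, 1 is shut, values between are in proportion, set as the call begins (- or left out, the last holds). The fingers move at their own pace and stop on an object; the grip force is fixed at half the most. Time passes only in rows, so rows that do not move let the fingers close. It gives the time, the measured TCP pose, the force and the opening at its end, in the units of the state.
- ctrl.read_state(): the state, without advancing time (a new reading comes with each control period).
- ctrl.get_image(name): name is "scene" or "top" or "wrist"; returns a dict with "color" (480x640x3 uint8, red, green, blue), "depth" (480x640 float32, mm along the optical axis (not along the pixel's ray), 0 where there is no reading), "camera_matrix" (3x3 intrinsics, pixels), "R" (3x3) and "t" (3): a world point X has camera coordinates R X + t. Camera axes: x right, y down, z forward; pixel columns grow to the right and rows downward; lengths in mm; the calibration is good to about 2 mm. The wrist camera is an equidistant fisheye: a pixel r from the principal point sees the ray r / f radians off the axis. A picture is of the moment at which its call begins.
- ctrl.finish_job(): hands the job in, once; it reports no verdict.
Trained networks look in a picture, given as the dict that the camera call returned (one of the last four; its "shot" number tells which), for a name from the list of things; names that differ only in an ending like _2 or _b are one class to them, and where a whole thing is asked for, a point or a joint stands for the part that bears it (a point fixed in the world has none). Each returns a list of dicts, best first, with "conf" (0 to 1); they miss things now and then, are a little off and sometimes report something else, mostly with a low value. They report only what shows in the picture. A call takes as long as a camera call.
- ctrl.search_frame(query, picture): "extent" ([centre column, centre row, width, height] in pixels, round what is visible of it).
The state is a dict: "clock": time; "qpos": joint angles; "qd": joint speeds; "tau": joint torques, N m; "eef_pos": TCP position; "tool_rot": TCP orientation; "force": force on the tool from outside, world axes, zero at the start; "torque": the same for the moment, N m; "width": finger opening in mm.
Only numpy, scipy, OpenCV 4.12 (cv2) and the standard library are available. Lean on these libraries where they do the work, as an engineer would, in place of code of your own. Each camera call takes 0.05 s, during which the arm holds its last target. There are 200 camera calls.

## Task

Count along the back rail of the snack-box rack with a fingertip: start at the end with the round knob and touch the rail at the first, then the second, then the third gap, and stop there without touching the rail at the fourth. Then push the snack box that stands out on the table into that third gap from its open front, fully home against the back, without lifting it or putting it into any other gap. Leave the other box, the bowl, the cup and the melon where they are.

Things in the scene. Friction and masses are not known exactly. Their poses are not given: they have to be found in the camera images.
- rack: Light wooden rack, fixed: five upright dividers (10 mm thick, 45 mm high, rounded front ends) form four gaps side by side along its y axis, each 60 mm wide, centres at y = +0.105, +0.035, -0.035, -0.105 m. No floor, open on top and in front. Origin on the table, mid-row; +x is the way boxes are pushed in, roughly the robot's left (world +y, within 0.2 rad); z up
- rail_mid (a point): Middle of the top of the back rail, one straight round bar 24 mm thick along rack y, on a low back wall that closes all gaps behind; its top is 60 mm above the table. This point is at rack x = +0.0525 m, y = 0. Boxes stop against the wall's front face at rack x = +0.040 m. Axes as the rack's
- rack_front (a point): Middle of the rack's open front at table height, level with the dividers' front ends, rack x = -0.055 m, y = 0. Axes as the rack's
- knob_post: 25 mm square wooden post with a round ball knob (28 mm across, top 74 mm above the table), fixed in line with the rail at one end of it, 158 mm from the middle of the row along rack y, at either the +y or the -y end; the first gap is the one next to it. Origin on the table under its centre; z up
- flat_post: 25 mm square wooden post with a flat top 60 mm above the table, fixed at the other end of the rail, likewise 158 mm from the middle; the fourth gap is next to it. Origin on the table under its centre; z up
- snack_box: The box to push: white box with a light grey lid, 100 mm long (its x), 50 mm wide (its y), 40 mm high, about 0.15 to 0.3 kg, loose on the table in front of the rack, its length along the rack's x within 0.5 rad. Origin under the centre of its underside. Fully home in a gap its origin is at rack x = -0.010 m and its near end sticks out 5 mm beyond the divider ends
- stored_box: An identical box already home in one of the two end gaps (the one at rack y = +0.105 m), loose; leave it. Origin under its centre
- bowl: White bowl, 130 mm across, 50 mm high, loose; leave it. Origin under its centre
- cup: White cup, 64 mm across, 65 mm high, loose; leave it. Origin under its centre
- melon: Green melon, 132 mm across, 140 mm high, loose; leave it. Origin under its centre
- rail_a: the 24 mm long stretch of the back rail that lies over the middle of the gap at the +y end (rack y = +0.105 m); origin at its centre, 12 mm below the rail's top; flush with the rest of the rail; axes as the rack's; fixed to the rack
- rail_b: the 24 mm long stretch of the back rail that lies over the middle of the gap next to it (rack y = +0.035 m); origin at its centre, 12 mm below the rail's top; flush with the rest of the rail; axes as the rack's; fixed to the rack
- rail_c: the 24 mm long stretch of the back rail that lies over the middle of the next gap (rack y = -0.035 m); origin at its centre, 12 mm below the rail's top; flush with the rest of the rail; axes as the rack's; fixed to the rack
- rail_d: the 24 mm long stretch of the back rail that lies over the middle of the gap at the -y end (rack y = -0.105 m); origin at its centre, 12 mm below the rail's top; flush with the rest of the rail; axes as the rack's; fixed to the rack

How it is judged (in metres and radians):
On the way, in this order (a step that is already met when the one before it is completed fails the run):
1. a fingertip touches the rail at the first gap from the knob end (((y of knob_post in the frame of rack above 0 m and contact force between the fingers and rail_a above 0.3 N) or (y of knob_post in the frame of rack below 0 m and contact force between the fingers and rail_d above 0.3 N))), for 0.1 s.
2. a fingertip touches the rail at the second gap from the knob end (((y of knob_post in the frame of rack above 0 m and contact force between the fingers and rail_b above 0.3 N) or (y of knob_post in the frame of rack below 0 m and contact force between the fingers and rail_c above 0.3 N))), for 0.1 s.
3. a fingertip touches the rail at the third gap from the knob end (((y of knob_post in the frame of rack above 0 m and contact force between the fingers and rail_c above 0.3 N) or (y of knob_post in the frame of rack below 0 m and contact force between the fingers and rail_b above 0.3 N))), for 0.1 s.
4. after the count, the snack box goes into the third gap from the knob end (x of snack_box in the frame of rack above -0.06 m and ((y of knob_post in the frame of rack above 0 m and y of snack_box in the frame of rack between -0.047 and -0.023 m) or (y of knob_post in the frame of rack below 0 m and y of snack_box in the frame of rack between 0.023 and 0.047 m))), for 0.2 s.
At the end, for the whole second after the job is handed in: The snack box lies flat on the table and at rest in the third gap from the knob end, within 8 mm of the back wall and within 12 mm of the gap's middle line, square to it within 0.15 rad (x of snack_box in the frame of rack between -0.018 and -0.002 m and ((y of knob_post in the frame of rack above 0 m and y of snack_box in the frame of rack between -0.047 and -0.023 m) or (y of knob_post in the frame of rack below 0 m and y of snack_box in the frame of rack between 0.023 and 0.047 m)) and angle between the x axis of snack_box and the x axis of rack, either way round below 0.15 rad and height (world z) of snack_box below 0.006 m and angle between snack_box's own z axis and vertical below 0.1 rad and linear speed of snack_box below 0.01 m/s); the robot touches nothing.
It fails at once if the snack box is lifted or tipped (height (world z) of snack_box above 0.012 m or angle between snack_box's own z axis and vertical above 0.25 rad).
It fails at once if the snack box is pushed into a gap other than the third (x of snack_box in the frame of rack above -0.07 m and ((y of knob_post in the frame of rack above 0 m and (y of snack_box in the frame of rack above 0 m or y of snack_box in the frame of rack below -0.07 m)) or (y of knob_post in the frame of rack below 0 m and (y of snack_box in the frame of rack above 0.07 m or y of snack_box in the frame of rack below 0 m))) and y of snack_box in the frame of rack between -0.14 and 0.14 m).
It fails at once if a finger touches the rail at the fourth gap ((y of knob_post in the frame of rack above 0 m and contact force between the fingers and rail_d above 0.3 N) or (y of knob_post in the frame of rack below 0 m and contact force between the fingers and rail_a above 0.3 N)).
It fails at once if a bystander is moved more than 20 mm (distance of any of stored_box, bowl, cup, melon from where it was at the start of the episode above 0.02 m).
It also fails if it takes over 72 s, if anything falls off the work surface, if the arm or the gripper's body presses on something with over 40 N, if the wrist force passes 120 N, or if a joint passes its speed limit or range.

## Working session

There is one attempt and no reset: what is moved stays moved. The work goes in short steps, Python scripts to look and compute and a shell command to move; the robot and the scene stay as the last step left them, time stands still between calls to the robot, and variables do not carry over. Pictures are saved under pics/ and viewed, about 8 in all and at most 12, crops included, and the job is handed in when it is done.

```bash
mkdir -p pics; ls
cat > h.py <<'E'
import numpy as np, cv2
from cell import ctrl
def snap(n,f=None):
    p=ctrl.get_image(n)
    if f: cv2.imwrite('pics/'+f,p['color'][:,:,::-1])
    return p
def cloud(p):
    K=p['camera_matrix'];d=p['depth'];v,u=np.mgrid[:480,:640]
    c=np.stack([(u-K[0,2])/K[0,0]*d,(v-K[1,2])/K[1,1]*d,d],-1)
    return (c-np.array(p['t']))@np.array(p['R'])
E
python3 - <<'E'
from h import *
for n in ['top','scene']:
    p=snap(n,n+'0.png');W=cloud(p);np.save(n+'.npy',W)
    print(n,np.round(-np.array(p['R']).T@p['t']))
    for q in ['rack','knob_post','flat_post','snack_box','stored_box','bowl','cup','melon']:
        for r in ctrl.search_frame(q,p)[:2]:
            e=r['extent'];print(q,round(r['conf'],2),np.round(e),np.round(W[int(e[1]),int(e[0])]))
s=ctrl.read_state();print(s)
E
```

```text
pics
top [ 483.   25. 1071.]
rack 0.69 [259. 270.  63. 148.] [547. 152.  46.]
rack 0.65 [370. 153.  30.  36.] [814. -77.   7.]
knob_post 0.69 [235. 192.  19.  13.] [701. 204.  72.]
flat_post 0.53 [237. 348.  15.  14.] [387. 189.  58.]
snack_box 0.8 [411. 259.  52.  32.] [ 576. -163.   40.]
stored_box 0.64 [237. 250.  12.  17.] [583. 198.  59.]
stored_box 0.63 [270. 318.  55.  29.] [447. 128.  39.]
bowl 0.84 [546. 270.  64.  62.] [ 563. -461.    7.]
cup 0.64 [369. 150.  28.  35.] [818. -73.   6.]
cup 0.49 [238. 320.  16.  19.] [442. 189.  61.]
melon 0.9 [110. 221.  71.  67.] [626. 431. 122.]
scene [1483.  364.  732.]
rack 0.76 [392. 273.  86. 109.] [553. 149.  17.]
knob_post 0.7 [402. 320.  18.  34.] [714. 213.  44.]
flat_post 0.51 [431. 230.  11.  21.] [416. 196.  56.]
flat_post 0.23 [399. 238.  45.  15.] [456. 134.  43.]
snack_box 0.85 [256. 245.  43.  26.] [ 599. -152.   37.]
stored_box 0.77 [397. 236.  43.  14.] [440. 125.  39.]
bowl 0.63 [156. 209.  57.  37.] [ 528. -471.   14.]
cup 0.28 [392. 274.  88. 104.] [552. 149.  13.]
melon 0.97 [544. 321.  80.  78.] [688. 448. 101.]
{'clock': 0.9, 'qpos': array([-1.36381544,  0.6283701 ,  0.03850735,  1.51738577, -0.02696502,
        0.99629908, -0.02001872]), 'qd': array([-0.00157295,  0.0011831 , -0.00231158,  0.0001958 , -0.00083195,
        0.00021002,  0.00012646]), 'tau': array([ 4.75942361e-04, -5.63267255e+01,  1.22492217e+00, -1.93778962e+01,
        1.07084610e-02,  1.40939781e-03,  2.10586066e-06]), 'eef_pos': array([175.11102233, 625.99449462, 231.33752654]), 'tool_rot': array([ 3.14153661e+00, -5.34890157e-06,  2.86878142e+00]), 'force': array([ 1.39461846,  1.20140497, -0.2142486 ]), 'torque': array([-0.04921733, -0.01248983, -0.02484548]), 'width': 84.92006924745488}
```

Run:
```python
from h import *
W=np.load('top.npy');p=snap('top')
# rail top line fit
P=W.reshape(-1,3)
m=(P[:,2]>55)&(P[:,2]<66)&(abs(P[:,1]-195)<30)&(P[:,0]>405)&(P[:,0]<680)
A=P[m];print(len(A))
l=cv2.fitLine(A[:,:2].astype(np.float32),cv2.DIST_HUBER,0,.01,.01).ravel();print('rail dir',l,'maxz',np.percentile(A[:,2],98))
k=(P[:,2]>62)&(abs(P[:,1]-200)<30)&(abs(P[:,0]-700)<25);print('knob',P[k].mean(0),P[k,2].max(),k.sum())
k=(P[:,2]>50)&(P[:,2]<66)&(abs(P[:,1]-190)<30)&(abs(P[:,0]-395)<60);print('flat region x',P[k,0].min(),P[k,1].min(),P[k,1].max())
# dividers: heights 40-50 in front of rail
k=(P[:,2]>42)&(P[:,2]<50)&(P[:,1]<175)&(P[:,1]>60)&(P[:,0]>360)&(P[:,0]<720)
im=np.zeros((480,640),np.uint8);im.ravel()[k]=1
n,L,st,c=cv2.connectedComponentsWithStats(im)
for i in range(1,n):
    if st[i,4]>15:
        Q=W[L==i];print('div',Q.mean(0),Q[:,1].min(),Q[:,1].max(),st[i,4])
for nm,cx,cy in [('snack',576,-163),('stored',447,128)]:
    k=(P[:,2]>34)&(P[:,2]<44)&(np.hypot(P[:,0]-cx,P[:,1]-cy)<75)
    if nm=='stored': k&=(abs(P[:,0]-cx)<30)
    Q=P[k];r=cv2.minAreaRect(Q[:,:2].astype(np.float32));print(nm,r,Q.mean(0),k.sum())
for nm,cx,cy in [('cup',816,-75),('bowl',563,-461)]:
    k=(P[:,2]>20)&(np.hypot(P[:,0]-cx,P[:,1]-cy)<80);print(nm,P[k].min(0),P[k].max(0))
c=p['color'][120:420,60:620];cv2.imwrite('pics/a.png',cv2.resize(c[:,:,::-1],(784,420),interpolation=cv2.INTER_CUBIC))
```

```text
1285
rail dir [9.9739987e-01 7.2065592e-02 5.4034143e+02 1.9739891e+02] maxz 63.508036317938824
knob [701.3723967  208.53661648  69.7101231 ] 78.11708576013845 139
flat region x 375.35907378747703 174.1839981161302 203.50621466001624
div [690.08233479 139.01042162  45.27592051] 101.24050278868927 174.65386203256404 166
div [620.23132044 135.45582942  45.45573921] 96.50318333348807 173.38881651941284 179
div [550.32369163 133.94818848  45.48638499] 91.99887997461559 174.27714868393852 194
div [480.51767126 131.464894    45.50286617] 87.64820252634857 174.83947454444294 209
div [410.55637954 128.99365952  45.64846286] 83.29407806717269 174.30877928402495 226
snack ((574.3389282226562, -159.6456298828125), (49.97758102416992, 100.71569061279297), 17.0178165435791) [ 573.87881323 -158.90419846   40.01848983] 1107
stored ((446.9814758300781, 129.26258850097656), (103.53685760498047, 58.018898010253906), 88.55860137939453) [447.36938588 128.86556395  40.10666096] 1217
cup [767.00986082 -98.87747684  20.19037139] [830.03585483 -37.80651339  70.94596091]
bowl [ 497.91997158 -507.16826979   20.00816603] [ 625.06986284 -381.50003006   55.72816383]
```

View pics/a.png

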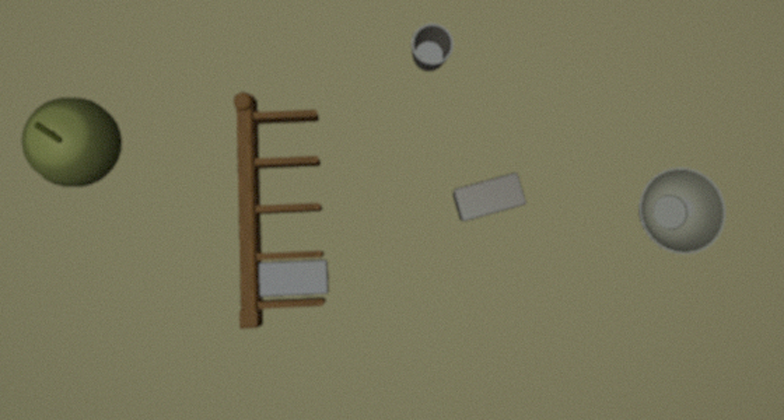

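The crop shows the knob post at the top of the rail (244,100), which is the high-x end. The stored box sits in the bottom gap (292,278) and the loose box at (490,197). So the knob is at rack −y, the order is rail_d, rail_c, rail_b, and the third gap is at rack y=+35.

Next I turn the tool to rack heading and shut the fingers.

```bash
cat >> h.py <<'E'
from scipy.spatial.transform import Rotation as Ro
A=0.066; O=np.array([549.4,146.5])
RX=np.array([-np.sin(A),np.cos(A)]); RY=np.array([-np.cos(A),-np.sin(A)])
def rack(x,y): return O+x*RX+y*RY
def go(x,y,z):
    s=ctrl.read_state();R=Ro.from_euler('xyz',s['tool_rot'])
    print('pose',np.round(s['eef_pos'],1),np.round(s['tool_rot'],3),'t',s['clock'],'need units',np.round(R.inv().apply(np.array([x,y,z])-s['eef_pos'])/30,2))
E
python3 -m crank '[[[0,0,0,0,0,1],[0,0,0,0,0,1],[0,0,0,0,0,1],[0,0,0,0,0,1],[0,0,0,0,0,1],[0,0,0,0,0,1],[0,0,0,0,0,1],[0,0,0,0,0,1],[0,0,0,0,0,1],[0,0,0,0,0,1],[0,0,0,0,0,1],[0,0,0,0,0,0.8]]]' 1
python3 -c "
from h import *
go(*rack(52.5,-105),130);print(rack(52.5,-105),rack(52.5,35))"
```

```text
clock: 1.95
eef_pos: [174.6, 626.3, 231.8]
tool_rot: [-3.14, -0.001, 1.574]
force: [0.2, 0.2, -0.6]
width: 0.0
pose [174.6 626.3 231.8] [-3.140e+00 -1.000e-03  1.574e+00] t 1.95 need units [-14.07  15.83   3.34]
[650.70890804 205.81066642] [511.01371737 196.5773732 ]
```

```bash
python3 -m crank '[[[-0.8,0.9,0,0,0,0],[-0.8,0.9,0,0,0,0],[-0.8,0.9,0,0,0,0],[-0.8,0.9,0,0,0,0],[-0.8,0.9,0,0,0,0],[-0.8,0.9,0,0,0,0],[-0.8,0.9,0,0,0,0],[-0.8,0.9,0,0,0,0],[-0.8,0.9,0,0,0,0],[-0.8,0.9,0,0,0,0],[-0.8,0.9,0,0,0,0],[-0.8,0.9,0,0,0,-0.6]]]' 1
python3 -c "
from h import *
go(*rack(52.5,-105),130)"
```

```text
clock: 2.95
eef_pos: [502.4, 341.5, 227.4]
tool_rot: [-3.136, -0.01, 1.66]
force: [-0.4, 0.8, 0.5]
width: -0.0
pose [502.4 341.5 227.4] [-3.136 -0.01   1.66 ] t 2.95 need units [-4.98  4.54  3.17]
```

```bash
python3 -m crank '[[[-0.8,0.75,0.4,0,0,0],[-0.8,0.75,0.4,0,0,0],[-0.8,0.75,0.4,0,0,0],[-0.8,0.75,0.4,0,0,0],[-0.8,0.75,0.4,0,0,0],[-0.8,0.75,0.4,0,0,0],[0,0,0,0,0,0.2],[0,0,0,0,0,0]]]' 1
python3 -c "
from h import *
go(*rack(52.5,-105),70)"
```

```text
clock: 3.62
eef_pos: [664.7, 193.8, 151.3]
tool_rot: [3.139, -0.008, 1.629]
force: [-0.3, 0.8, -0.1]
width: 0.1
pose [664.7 193.8 151.3] [ 3.139 -0.008  1.629] t 3.6167 need units [ 0.4  -0.45  2.71]
```

```bash
python3 -m crank '[[[0.2,-0.25,0.5,0,0,0],[0.2,-0.2,0.5,0,0,0],[0,0,0.5,0,0,0],[0,0,0.5,0,0,0],[0,0,0.4,0,0,0],[0,0,0.1,0,0,0],[0,0,0,0,0,0]]]' 1
python3 -c "
from h import *
go(*rack(52.5,-105),60)
p=snap('top');c=p['color'][160:380,200:320];cv2.imwrite('pics/b.png',cv2.resize(c[:,:,::-1],None,fx=2.5,fy=2.5))"
```

```text
clock: 4.2
eef_pos: [649.9, 208.8, 75.5]
tool_rot: [3.136, -0.01, 1.633]
force: [-1.0, 0.2, 0.0]
width: 0.1
pose [649.9 208.8  75.5] [ 3.136 -0.01   1.633] t 4.2 need units [-0.11  0.02  0.51]
```

View pics/b.png

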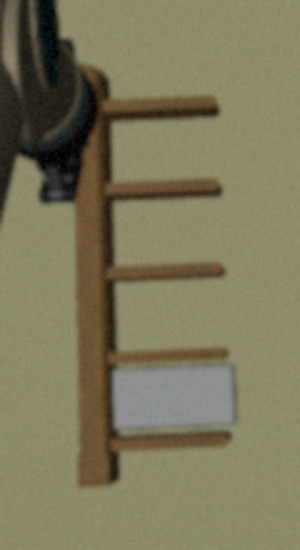

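The arm hides the first gap in this view; the other gaps and the stored box at (172,398) are unchanged. I'll go down gently, watching the force.

```bash
python3 -m crank '[[[-0.1,0,0.25,0,0,0],[0,0,0.15,0,0,0],[0,0,0.1,0,0,0],[0,0,0.07,0,0,0],[0,0,0.07,0,0,0]]]' 1
```

```text
clock: 4.67
eef_pos: [652.7, 206.5, 59.8]
tool_rot: [3.13, -0.012, 1.633]
force: [-6.7, -1.2, 23.4]
width: -0.2
```

```bash
python3 -m crank '[[[0,0,0.02,0,0,0],[0,0,0.02,0,0,0],[0,0,0.02,0,0,0]]]' 1; python3 -m crank '[[[0,0,-0.4,0,0,0],[0,0,-0.4,0,0,0],[0,-0.45,0,0,0,0],[0,-0.45,0,0,0,0],[0,-0.45,0,0,0,0],[0,-0.45,0,0,0,0],[0,-0.45,0,0,0,0],[0,0,0,0,0,0]]]' 1
python3 -c "
from h import *
go(*rack(52.5,-35),60)"
```

```text
clock: 4.92
eef_pos: [653.4, 206.5, 60.1]
tool_rot: [3.129, -0.013, 1.633]
force: [-1.9, 0.8, 5.5]
width: -0.2
clock: 5.58
eef_pos: [587.6, 201.6, 91.2]
tool_rot: [3.119, -0.014, 1.632]
force: [-0.7, -0.2, 1.2]
width: 0.2
pose [587.6 201.6  91.2] [ 3.119 -0.014  1.632] t 5.5833 need units [-0.01 -0.25  1.03]
```

```bash
python3 -m crank '[[[0,-0.2,0.3,0.2,0,0],[0,-0.05,0.3,0,0,0],[0,0,0.2,0,0,0],[0,0,0.1,0,0,0],[0,0,0.08,0,0,0],[0,0,0.07,0,0,0]]]' 1
```

```text
clock: 6.08
eef_pos: [584.7, 202.2, 59.7]
tool_rot: [3.136, -0.015, 1.631]
force: [-8.9, -1.4, 35.8]
width: -0.2
```

```bash
python3 -m crank '[[[0,0,0.02,0,0,0],[0,0,0.02,0,0,0],[0,0,0.02,0,0,0]]]' 1; python3 -m crank '[[[0,0,-0.4,0,0,0],[0,0,-0.4,0,0,0],[0,-0.5,0,0,0,0],[0,-0.5,0,0,0,0],[0,-0.5,0,0,0,0],[0,-0.45,0,0,0,0],[0,-0.45,0,0,0,0],[0,0,0,0,0,0]]]' 1
python3 -c "
from h import *
go(*rack(52.5,35),60)"
```

```text
clock: 6.33
eef_pos: [584.6, 202.2, 60.1]
tool_rot: [3.138, -0.017, 1.631]
force: [-2.4, 0.0, 6.5]
width: -0.4
clock: 7.0
eef_pos: [515.9, 196.9, 90.8]
tool_rot: [3.128, -0.018, 1.629]
force: [-0.7, -0.0, -0.4]
width: 0.2
pose [515.9 196.9  90.8] [ 3.128 -0.018  1.629] t 7.0 need units [-0.02 -0.18  1.02]
```

```bash
python3 -m crank '[[[0,-0.2,0.3,0,0,0],[0,-0.05,0.3,0,0,0],[0,0,0.2,0,0,0],[0,0,0.1,0,0,0],[0,0,0.08,0,0,0],[0,0,0.07,0,0,0]]]' 1;  python3 -m crank '[[[0,0,0.02,0,0,0],[0,0,0.02,0,0,0],[0,0,0.02,0,0,0]]]' 1; python3 -m crank '[[[0,0,-0.6,0,0,0],[0,0,-0.6,0,0,0],[0,0,-0.8,0,0,0],[0,0,-0.8,0,0,0],[0,0,0,0,0,0]]]' 1
python3 -c "
from h import *
b=np.array([574.3,-159.6]);h=np.array([-np.sin(.297),np.cos(.297)])
print(b-80*h)
go(*(b-80*h),150)"
```

```text
clock: 7.5
eef_pos: [516.0, 198.1, 60.8]
tool_rot: [3.117, -0.02, 1.628]
force: [0.7, 0.3, -0.0]
width: -0.0
clock: 7.75
eef_pos: [516.2, 198.1, 60.0]
tool_rot: [3.118, -0.021, 1.627]
force: [-2.3, -0.2, 7.6]
width: 0.0
clock: 8.17
eef_pos: [514.9, 195.2, 146.5]
tool_rot: [3.121, -0.02, 1.626]
force: [0.4, 0.1, -0.3]
width: 0.3
[ 597.71222973 -236.09749995]
pose [514.9 195.2 146.5] [ 3.121 -0.02   1.626] t 8.1667 need units [-14.5    1.97  -0.36]
```

The third touch may have been under 0.1 s, so I'll repeat it with a longer hold.

```bash
python3 -m crank '[[[0.05,-0.1,0.8,0.2,0.2,0],[0,-0.05,0.8,0,0,0],[0,0,0.6,0,0,0],[0,0,0.3,0,0,0],[0,0,0.15,0,0,0],[0,0,0.08,0,0,0]]]' 1;  python3 -m crank '[[[0,0,0.08,0,0,0],[0,0,0.08,0,0,0]]]' 1
```

```text
clock: 8.67
eef_pos: [515.3, 200.8, 64.5]
tool_rot: [3.132, -0.045, 1.626]
force: [-0.9, -0.9, -0.1]
width: -0.1
clock: 8.83
eef_pos: [515.8, 201.0, 59.9]
tool_rot: [3.132, -0.045, 1.626]
force: [-4.7, -3.0, 29.1]
width: 0.2
```

```bash
python3 -m crank '[[[0,0,0.04,0,0,0],[0,0,0.04,0,0,0],[0,0,0.04,0,0,0]]]' 1; python3 -m crank '[[[0,0,-0.6,0,0,0],[0,0,-0.6,0,0,0],[0,0,-0.8,0,-0.4,0],[0,0,-0.8,0,0,0],[-0.9,0.15,0,0,0,0],[-0.9,0.15,0,0,0,0],[-0.9,0.15,0,0,0,0],[-0.9,0.15,0,0,0,0],[-0.9,0.15,0,0,0,0],[-0.9,0.15,0,0,0,0],[-0.9,0.15,0,0,0,0],[-0.9,0.15,0,0,0,0]]]' 0.5
python3 -c "
from h import *
go(597.7,-236.1,150)"
```

```text
clock: 9.08
eef_pos: [515.6, 201.0, 60.3]
tool_rot: [3.131, -0.046, 1.626]
force: [-2.1, -0.3, 4.9]
width: -0.2
clock: 10.08
eef_pos: [569.5, -12.1, 156.1]
tool_rot: [3.115, -0.011, 1.644]
force: [0.4, -1.1, -0.2]
width: 21.2
pose [569.5 -12.1 156.1] [ 3.115 -0.011  1.644] t 10.0833 need units [-7.52  0.39  0.13]
```

```bash
python3 -m crank '[[[-0.85,0.05,0,0,0,0],[-0.85,0.05,0,0,0,0],[-0.85,0.05,0,0,0,0],[-0.85,0.05,0,0,0,0],[-0.85,0.05,0,0,0,0],[-0.85,0.05,0,0,0,0],[-0.85,0.05,0,0,0,0],[-0.85,0.05,0,0,0,0],[0,0,0,0.2,0,-0.7],[0,0,0,0,0,-0.7],[0,0,0,0,0,-0.6],[0,0,0,0,0,0]]]' 0.5
python3 -c "
from h import *
go(597.7,-236.1,9)"
```

```text
clock: 11.08
eef_pos: [599.5, -238.7, 163.6]
tool_rot: [3.123, 0.007, 1.85]
force: [-0.2, 0.5, 0.3]
width: 21.3
pose [ 599.5 -238.7  163.6] [3.123 0.007 1.85 ] t 11.0833 need units [ 0.14 -0.13  5.15]
```

```bash
python3 -m crank '[[[0,-0.05,0.7,0,0,-0.1],[0,-0.05,0.8,0.1,0,-0.1],[0,0,0.8,0,0,0],[0,0,0.8,0,0,0],[0,0,0.8,0,0,0],[0,0,0.5,0,0,0],[0,0,0.2,0,0,0],[0,0,0,0,0,0]]]' 0.5
python3 -c "
from h import *
go(597.7,-236.1,10)"
```

```text
clock: 11.75
eef_pos: [603.7, -241.0, 26.6]
tool_rot: [3.124, 0.015, 1.859]
force: [-0.2, -0.3, -0.3]
width: 21.5
pose [ 603.7 -241.    26.6] [3.124 0.015 1.859] t 11.75 need units [ 0.22 -0.15  0.55]
```

```bash
python3 -m crank '[[[0,-0.15,0.3,0.1,-0.1,0],[0,-0.05,0.2,0,0,-0.1],[0.2,0,0,0,0,0],[0.2,0,0,0,0,0],[0.2,0,0,0,0,0],[0.2,0,0,0,0,0],[0.2,0,0,0,0,0],[0.2,0,0,0,0,0],[0,0,0,0,0,0]]]' 0.5
cat >> h.py <<'E'
def box(p=None):
    p=p or snap('top');P=cloud(p).reshape(-1,3);s=ctrl.read_state()
    bx=ctrl.search_frame('snack_box',p)
    for r in bx[:2]: print('net',round(r['conf'],2),np.round(r['extent']))
    c=s['eef_pos'][:2];h=s['tool_rot'][2];f=np.array([np.cos(h),np.sin(h)]);g=c+60*f
    k=(P[:,2]>33)&(P[:,2]<44)&(np.hypot(*(P[:,:2]-g).T)<80)&((P[:,:2]-c)@f>14)
    Q=P[k][:,:2].astype(np.float32);r=cv2.minAreaRect(Q);print('rect',np.round(r[0],1),np.round(r[1],1),round(r[2],1),k.sum())
    a=np.array(r[0])-O;print('box in rack',np.round([a@RX,a@RY],1))
    d=c-O;print('tcp in rack',np.round([d@RX,d@RY],1),'yaw rel',round(h-np.pi/2-A,3),'z',s['eef_pos'][2],'force',np.round(s['force'],1))
E
python3 -c "
from h import *
p=snap('top','c.png');box(p);c=p['color'][180:380,320:520];cv2.imwrite('pics/c.png',cv2.resize(c[:,:,::-1],None,fx=3,fy=3))"
```

```text
clock: 12.5
eef_pos: [589.6, -206.0, 14.6]
tool_rot: [3.128, 0.033, 1.869]
force: [0.0, 0.3, 0.8]
width: 21.5
net 0.77 [403. 262.  53.  34.]
rect [ 570.6 -145. ] [49.8 99.7] 17.3 1088
box in rack [-292.3   -2. ]
tcp in rack [-355.   -17.1] yaw rel 0.232 z 14.706707786124033 force [ 0.   0.4 -0.1]
```

View pics/c.png

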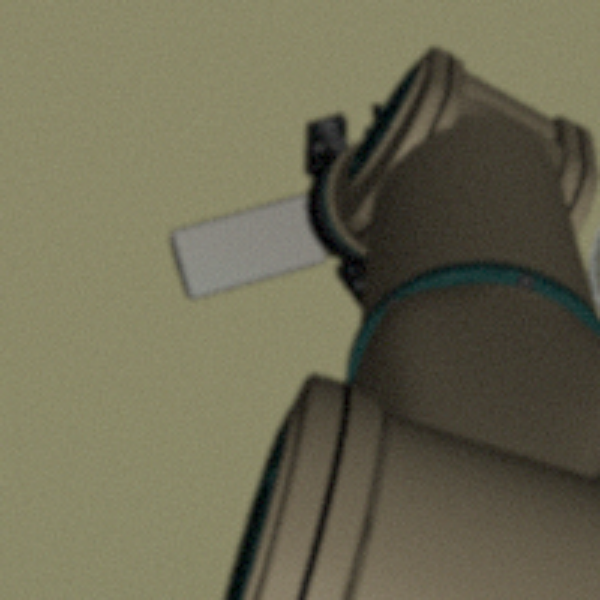

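The crop shows the fingers against the near end of the box, which points at the upper left ((175,265) nose). The rect (49.8×99.7) matches its known size. I'll push straight first, then along an arc.

```bash
python3 -m crank '[[[0.2,0,0,0,0,0],[0.3,0,0,0,0,0],[0.35,0,0,0,0,0],[0.35,0,0,0,0,0],[0.35,0,0,0,0,0],[0.35,0,0,0,0,0],[0.35,0,0,0,0,0],[0.3,0,0,0,0,0],[0.2,0,0,0,0,0],[0.1,0,0,0,0,0]]]' 0.5
python3 -c "
from h import *
box()"
```

```text
clock: 13.43
eef_pos: [566.7, -124.3, 14.2]
tool_rot: [3.12, 0.046, 1.864]
force: [0.1, -4.6, 3.6]
width: 21.0
net 0.75 [359. 270.  42.  34.]
rect [546.4 -57.3] [49.9 87.4] 16.9 871
box in rack [-203.2   16.5]
tcp in rack [-270.5    0.8] yaw rel 0.228 z 13.991327920327624 force [ 0.4 -1.2  2.1]
```

```bash
python3 -m crank '[[[0.2,0,0,0,0.2,0],[0.3,0,0,0,0.2,0],[0.35,0,0,0,0,0],[0.35,0,0,0,0,0],[0.3,0,0,0,0,0],[0.1,0,0,0,0,0]]]' 0.5
python3 -c "
from h import *
box()"
```

```text
clock: 14.03
eef_pos: [551.1, -76.6, 12.8]
tool_rot: [3.121, -0.001, 1.861]
force: [0.6, -2.2, 2.3]
width: 21.2
net 0.97 [337. 278.  42.  29.]
net 0.27 [109. 222.  71.  65.]
rect [532.  -10.8] [50.1 87.8] 16.6 886
box in rack [-155.8   27.8]
tcp in rack [-222.2   13.2] yaw rel 0.225 z 12.768297237560699 force [-0.1  1.   0.6]
```

```bash
python3 -m crank '[[[0.2,-0.04,0,0,0,0.17],[0.3,-0.055,0,0,0,0.25],[0.3,-0.055,0,0,0,0.25],[0.3,-0.055,0,0,0,0.25],[0.2,-0.04,0,0,0,0.17]]]' 0.5
python3 -c "
from h import *
box()"
```

```text
clock: 14.55
eef_pos: [533.4, -40.7, 12.6]
tool_rot: [3.122, -0.001, 1.733]
force: [0.2, -2.5, 0.8]
width: 20.7
net 0.76 [316. 284.  32.  28.]
rect [511.   48.6] [93.4 81.5] 89.1 723
box in rack [-95.2  44.8]
tcp in rack [-184.    28.9] yaw rel 0.098 z 12.4105579345523 force [ 0.5 -0.8  1.4]
```

```bash
cat >> h.py <<'E'
def box():
    p=snap('top');P=cloud(p).reshape(-1,3);s=ctrl.read_state()
    D=P[:,:2]-O;X=D@RX;Y=D@RY
    d=s['eef_pos'][:2]-O;tx=d@RX;ty=d@RY
    k=(P[:,2]>36)&(P[:,2]<43)&(X>tx+14)&(X<40)&(abs(Y-32)<40)&((X<-60)|(abs(Y-35)<28.5))
    Q=np.stack([X,Y],1)[k].astype(np.float32);r=cv2.minAreaRect(Q)
    a=(r[2]+45)%90-45;n=np.percentile(Q[:,0],99.5);t=np.deg2rad(a)
    print('rack-frame rect c',np.round(r[0],1),np.round(r[1],1),'heading deg (+ to +y)',round(a,1),'nose x',round(n,1),k.sum())
    L=max(r[1]);c=np.array(r[0])+(L/2-50)*np.array([np.cos(t),np.sin(t)]);print('box centre est',np.round(c,1))
    print('tcp in rack',np.round([tx,ty],1),'yaw rel',round(s['tool_rot'][2]-np.pi/2-A,3),'rot',np.round(s['tool_rot'],3),'z',s['eef_pos'][2],'force',np.round(s['force'],1),s['clock'])
E
python3 -c "
from h import *
box()"
```

```text
rack-frame rect c [-51.4  35.1] [ 55.8 182.7] heading deg (+ to +y) -0.3 nose x 39.8 705
box centre est [-10.   34.9]
tcp in rack [-185.2   28.4] yaw rel 0.1 rot [ 3.123e+00 -2.000e-03  1.737e+00] z 12.362931942653109 force [-1.4  0.4 -0.1] 14.7
```

```bash
sed -i "s/^    Q=np.stack(\[X,Y\],1)\[k\].astype(np.float32);r=cv2.minAreaRect(Q)/    C=p['color'].reshape(-1,3).astype(int);k\&=(C.max(1)-C.min(1)<25)\&(C.max(1)>70)\n    n_,L_,st_,_=cv2.connectedComponentsWithStats(k.reshape(480,640).astype(np.uint8));k=(L_==1+st_[1:,4].argmax()).ravel()\n&/" h.py
python3 -c "
from h import *
box()"
```

```text
rack-frame rect c [-109.5   35.4] [75.8 49.9] heading deg (+ to +y) 5.4 nose x -71.7 675
box centre est [-121.5   34.2]
tcp in rack [-185.8   28.1] yaw rel 0.1 rot [ 3.122e+00 -1.000e-03  1.737e+00] z 12.36003115649626 force [-0.4 -0.3 -0.2] 14.75
```

```bash
python3 -m crank '[[[0.15,-0.05,0,0,0,0.25],[0.2,-0.06,0,0,0,0.27],[0.15,-0.05,0,0,0,0.25],[0.1,-0.03,0,0,0,0.15]]]' 0.5
python3 -c "
from h import *
box()"
```

```text
clock: 15.08
eef_pos: [525.7, -25.9, 12.3]
tool_rot: [3.122, -0.001, 1.627]
force: [-0.7, -2.9, 1.3]
width: 21.4
rack-frame rect c [-91.   34.7] [49.6 64.3] heading deg (+ to +y) -2.3 nose x -58.8 581
box centre est [-108.8   35.4]
tcp in rack [-169.6   35.2] yaw rel -0.009 rot [ 3.122e+00 -1.000e-03  1.628e+00] z 12.287619093735797 force [-0.  -2.2  0.6] 15.1333
```

```bash
python3 -m crank '[[[0.15,0,0,0,0,-0.1],[0.2,0,0,0,0,0],[0.2,0,0,0,0,0],[0.2,0,0,0,0,0],[0.2,0,0,0,0,0],[0.2,0,0,0,0,0],[0.2,0,0,0,0,0],[0.2,0,0,0,0,0],[0.1,0,0,0,0,0]]]' 0.5
python3 -c "
from h import *
box()"
```

```text
clock: 15.88
eef_pos: [521.7, 29.4, 12.3]
tool_rot: [3.122, -0.001, 1.639]
force: [-0.1, -1.9, 1.2]
width: 21.2
rack-frame rect c [-20.6  36. ] [49.5 35.3] heading deg (+ to +y) -2.3 nose x -2.9 247
box centre est [-45.8  37. ]
tcp in rack [-114.3   35.4] yaw rel 0.003 rot [ 3.122e+00 -1.000e-03  1.640e+00] z 12.228628047347774 force [ 0.9  0.1 -0. ] 15.9333
```

```bash
python3 -m crank '[[[0.15,0,0,0,0,0],[0.2,0,0,0,0,0],[0.2,0,0,0,0,0],[0.2,0,0,0,0,0],[0.2,0,0,0,0,0],[0.15,0,0,0,0,0],[0.1,0,0,0,0,0],[0.1,0,0,0,0,0]]]' 0.5
python3 -c "
from h import *
box()"
```

```text
clock: 16.6
eef_pos: [518.8, 71.1, 12.3]
tool_rot: [3.121, 0.001, 1.639]
force: [1.6, -12.8, 0.0]
width: 21.3
rack-frame rect c [34.9 20.2] [19.8  9.8] heading deg (+ to +y) -13.4 nose x 39.6 37
box centre est [-4.2 29.5]
tcp in rack [-73.3  35.6] yaw rel 0.002 rot [3.122e+00 1.000e-03 1.639e+00] z 12.237538280077207 force [ 0.9 -5.4  0.6] 16.65
```

```bash
python3 -m crank '[[[0.06,0,0,0,0,0],[0.06,0,0,0,0,0],[0.06,0,0,0,0,0]]]' 0.5;  python3 -m crank '[[[-0.3,0,0,0,0,0],[-0.5,0,0,0,0,0],[-0.7,0,0,0,0,0],[-0.7,0,-0.3,0,0,0],[-0.7,0,-0.7,0,0,0],[-0.7,0,-0.8,0,0,0],[-0.7,0,-0.8,0,0,0],[-0.7,0,-0.8,0,0,0],[-0.7,0,-0.8,0,0,0],[-0.7,0,-0.3,0,0,0],[-0.5,0,0,0,0,0],[0,0,0,0,0,0]]]' 0.5
python3 -c "
from h import *
box();p=snap('top');c=p['color'][170:370,200:400];cv2.imwrite('pics/d.png',cv2.resize(c[:,:,::-1],None,fx=3,fy=3))
for q in ['cup','bowl','melon','stored_box']: print(q,[np.round(r['extent']) for r in ctrl.search_frame(q,p)[:2]])"
```

```text
clock: 16.9
eef_pos: [518.7, 70.9, 12.3]
tool_rot: [3.12, 0.009, 1.635]
force: [-0.1, -6.0, 1.8]
width: 21.6
clock: 17.9
eef_pos: [527.4, -137.0, 151.4]
tool_rot: [3.131, -0.004, 1.647]
force: [0.2, 0.2, 0.2]
width: 21.3
rack-frame rect c [-10.3  35.4] [100.6  49.9] heading deg (+ to +y) 0.3 nose x 39.7 1063
box centre est [-9.9 35.4]
tcp in rack [-279.6   40.7] yaw rel 0.011 rot [ 3.132 -0.006  1.648] z 151.0628370941692 force [-0.3  0.5  0.2] 17.95
cup [array([370., 154.,  32.,  37.]), array([236., 192.,  20.,  15.])]
bowl [array([545., 270.,  60.,  65.])]
melon [array([111., 222.,  70.,  69.])]
stored_box [array([546., 271.,  63.,  61.]), array([270., 319.,  53.,  26.])]
```

View pics/d.png

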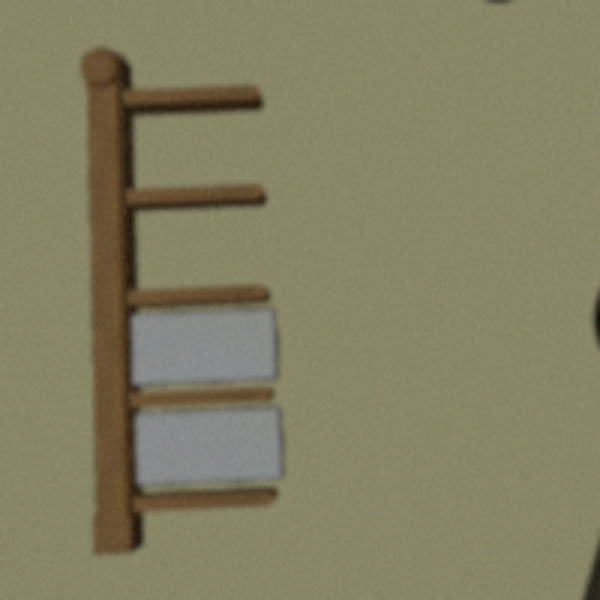

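The snack box (204,346) is home in the third gap counting from the knob (103,68). The stored box (208,446) and the other bystanders have not moved, and the robot is clear.

```bash
python3 -c "
from cell import ctrl
print(ctrl.finish_job())"
```

```text
the job is handed in; nothing more can be done
None
```

The snack box is fully home in the third gap from the knob. The job is handed in; the interface reported no verdict.

- **Count:** The knob is at the rack's −y end. I touched the rail with shut fingertips at the first, second and third gaps (rack y = −105, −35 and +35 mm) and lifted between touches. The highest readings were about 23, 36 and 29 N. My first press at the third gap may have been shorter than 0.1 s, so I pressed there again and held longer. I never went near the fourth gap.
- **Push:** I pushed the box along the table with two fingertips against its near end: straight first, then along an arc to square it up, then into the gap until it stopped against the back wall. It was never gripped or lifted.
- **Last checks:** The top camera put the box centre at rack (−9.9, +35.4) mm against a target of (−10, +35), turned 0.3° from square. The stored box, bowl, cup and melon were within a few pixels of where they started. The arm was clear of everything at about 18 s of the 72 s allowed.
- **Checks that disagreed:** While the box was going into the rack, the arm hid part of it and the dividers confused the depth fit, so some of those readings were wrong. There I used the tool position and force instead; the final unobstructed measurement agrees with them.

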